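# Clamp the oak corner blocks as a pack for drilling

### The arm

A 6-joint arm with a two-finger parallel gripper is mounted at the origin on the work surface. World frame = base frame: x ahead of the robot, y to its left, z up, the work surface at z = 0. Lengths are in m, angles in rad, forces in N, time in s.
With the tool pointing down it reaches from about 0.35 to 0.775 m from the base axis. Payload 5.5 kg.
Tool frame: the origin (TCP) lies between the finger pads; the fingertips stand 8 mm ahead of it and the grasp point (between the pads) lies 11 mm behind it; z points along the fingers, y is the line along which they close (so a half turn about z gives the same grasp; the last joint's range is limited). The gripper opens to 85 mm and grips with 20 to 120 N. Pads are 22 mm wide; open, the fingers measure 114 mm over their backs; the gripper's body (76 mm by 85 mm) begins 54 mm behind the grasp point. The pads swing forward as they close: fully open they stand 13 mm farther back than shut.
Start: joints at [1.03, 0.313, 0.046, 1.304, 0, 1.431], TCP at [0.224, 0.529, 0.239] pointing down, gripper open.
Joint ranges: [-2.76, 2.76], [-0.86, 1.69], [-1.03, 1.26], [-2.2, 2.34], [-1.47, 1.5], [-3.14, 3.14]. Speed limits (rad/s): [2.57, 2.57, 3.14, 3.14, 3.14, 3.14].

### API

Orientations are given as a unit quaternion [w, x, y, z].
In Python, from workcell import env gives the robot as it stands.
- The arm moves only by the tool move_arm, never from a script. Its argument "moves" is one flat list of numbers, 5 for each row, row after row: the shift along the world's x, y, z in m, then the turn about the world's z in rad, then the finger opening in m, from 0 to 0.0854. A call has 1 to 12 rows; each row is the pose to reach, as a shift and turn from the pose commanded when the call began; what a row does not reach only later rows make up. A row lasts 1/12 s, in which the tool goes at most 41.7 mm and 7.16 degrees, less where a joint would pass 70% of its speed; a pose out of reach is approached as far as the arm can. A call with a gripper value outside its range is refused whole. The fingers move at their own pace and stop on an object; "newtons" is the grip in N (left out, the last holds). Time passes only in rows, so rows that repeat a pose let the fingers close. It gives the time, the measured TCP pose, the force, the opening and the grip force at its end, in the units of the state.
- env.get_state(): the state, without advancing time (a new reading comes with each control period).
- env.read_camera(name): name is "scene" or "top"; returns a dict with "pixels" (400x640x3 uint8, red, green, blue), "camera_matrix" (3x3 intrinsics, pixels), "rvec" (rotation vector, rad) and "tvec" (3), from world to camera coordinates, as OpenCV has them. Camera axes: x right, y down, z forward; pixel columns grow to the right and rows downward; lengths in m; the calibration is good to about 2 mm. A picture is of the moment at which its call begins. There is no depth.
- env.hand_in(): hands the job in; it is judged then, once.
The state is a dict: "clock": time; "joint_pos": joint angles; "qvel": joint speeds; "tau": joint torques, N m; "tcp_pos": TCP position; "orientation": TCP orientation; "wrist_force": force on the tool from outside, world axes, zero at the start; "ft_torque": the same for the moment, N m; "finger_gap": finger opening in m; "grip_force": force on a finger pad.
Only numpy, scipy, OpenCV 4.12 (cv2) and the standard library are available. Lean on these libraries where they do the work, as an engineer would, in place of code of your own. Each camera call takes 0.05 s, during which the arm holds its last target. There are 200 camera calls.

### The job

Get the oak corner blocks ready for drilling on the sideboard: first clear the brass pull out of the vise into the wooden tray, then lay all the oak blocks there are flat on the vise bed side by side, crosswise between the jaws with their ends about level and centred on the jaws, and crank the vise until the jaw holds the pack firmly. Last, lay the steel drill guide flat on top of the clamped pack, centred on it and lengthwise along the vise screw, and let go; leave the wooden bowl where it stands.

Things in the scene. Friction and masses are not known exactly. Their poses are not given: they have to be found in the camera images.
- vise: grey bench vise fixed to the counter on a plywood base, 84 mm wide. Origin on the counter under mid-width; z up. y runs along the screw from the crank end (-y) to the fixed jaw (+y), x across it. The flat steel bed, 84 mm wide in x, y from -0.123 to +0.092, lies at z = 0.100; only the two jaws stand above it
- fixed_jaw: fixed jaw: dark steel bar 72 mm wide in x, 26 mm thick, 18 mm high above the bed. Origin at the middle of its clamping face at bed height (vise frame 0, 0.065, 0.100); it extends to +y. Axes as the vise
- fixed_face (a point): middle of the clamping face of the fixed jaw, at bed height; axes as the vise
- jaw_face (a point): middle of the clamping face of the moving jaw (72 mm wide, 30 mm thick, 18 mm high, its body extends to -y), at bed height; axes as the vise. The clear opening is the distance to fixed_face, 106 to 130 mm at the start
- jaw (a joint): travel of the moving jaw in m, grows as it closes towards the fixed jaw (+y of the vise); opening = 0.130 - this. It is driven by the crank only: 24 mm per turn (0.00382 m per rad); range -0.011 to 0.110
- crank (a joint): crank angle in rad, many turns (-3 to 29); grows clockwise as seen from the crank end looking along the vise's +y, which closes the jaw. At 0 and each full turn the knob is straight up, at +pi/2 it points to the vise's +x. The crank does not travel along the screw. About 6 N at the knob turns it; it stays where left. With the jaw hard on the work the force rises steeply; 10 to 15 N is firmly tight
- crank_axis (a point): point on the crank's turning axis level with the middle of the knob's grip: vise frame (0, -0.186, 0.078). It turns with the crank
- knob_grip (a point): middle of the crank knob's grip: black cylinder 18 mm in diameter, 66 mm long, parallel to the vise's y, 45 mm off the axis. It spins freely on its pin, so a hand can hold it without turning and lead it round the upright circle (heights 0.033 to 0.123). This point is on its centre line, 42 mm from its inner end
- pull: brass cabinet pull left standing on the vise bed: an arch 76 mm long along its own x, a round bar 10 mm thick, centre line 28 mm above the origin, on two feet 12 mm wide in y at x = -0.026 and +0.026. Origin between the undersides of the feet. 70 g
- tray: open wooden tray fixed to the counter, 110 mm (its x) by 150 mm (its y), walls 5 mm thick and 28 mm high, floor 5 mm thick. Origin under its centre
- guide: steel drill guide: plain block 60 mm long (its x), 30 mm wide (its y), 20 mm thick, with three dark bushings along its top. 260 g. Origin at the centre of its underside
- guide_mid (a point): centre of the drill guide
- block0: plain oak corner block, 56 mm long (its x), 20 by 20 mm in section. About 22 g. Origin at the centre of its underside as built; absent in some starts
- block0_mid (a point): centre of block0, whichever way it lies
- block1: plain oak corner block, 56 mm long (its x), 20 by 20 mm in section. About 22 g. Origin at the centre of its underside as built; absent in some starts
- block1_mid (a point): centre of block1, whichever way it lies
- block2: plain oak corner block, 56 mm long (its x), 20 by 20 mm in section. About 22 g. Origin at the centre of its underside as built; absent in some starts
- block2_mid (a point): centre of block2, whichever way it lies
- block3: plain oak corner block, 56 mm long (its x), 20 by 20 mm in section. About 22 g. Origin at the centre of its underside as built; absent in some starts
- block3_mid (a point): centre of block3, whichever way it lies
- bowl: wooden bowl, 110 mm across, 50 mm tall, a bystander. Origin at the centre of its underside

How it is judged:
By the outcome, as a careful person would: the job done as asked, in the order asked, and still so for the second after the job is handed in, with the robot touching nothing.
Of block0, block1, block2, block3 only 2 to 4 are there at a start; the rules pass over those that are not, and their reading is None.
At some moment in a run one of block0, block1, block2, block3, guide may be knocked a few centimetres aside while the robot is not near it.
Once in a run the grip may slacken for a moment while it holds something.
It also fails if it takes over 210 s, if anything falls off the work surface, if the arm or the gripper's body presses on something with over 40 N, if the wrist force passes 120 N, or if a joint passes its speed limit or range.

## Working session

There is one attempt and no reset: what is moved stays moved. The work goes in short steps, Python scripts to look and compute and a tool call to move; the robot and the scene stay as the last step left them, time stands still between calls to the robot, and variables do not carry over. Pictures are saved under pics/ and viewed, at most 14 in all, crops included, and the job is handed in when it is done.

Besides the shell and the picture viewer there is one more tool, called after "Call:" as name(argument=value, ...) on one line, values as JSON. move_arm: Moves the arm, as the interface text tells. Its arguments: {"type":"object","properties":{"moves":{"type":"array"},"newtons":{"type":"number"}},"required":["moves"]}

```bash
mkdir -p pics
cat > h.py <<'E'
import numpy as np, cv2, pickle, sys
from workcell import env
def snap(tag):
    out={}
    for n in("scene","top"):
        c=env.read_camera(n); out[n]=c
        cv2.imwrite(f"pics/{n}_{tag}.png",cv2.cvtColor(c["pixels"],cv2.COLOR_RGB2BGR))
    pickle.dump(out,open(f"{tag}.pkl","wb")); return out
def load(tag): return pickle.load(open(f"{tag}.pkl","rb"))
def ray(c,u,v):
    R=cv2.Rodrigues(np.array(c["rvec"],float))[0];t=np.array(c["tvec"],float).ravel()
    d=R.T@np.linalg.inv(np.array(c["camera_matrix"],float))@[u,v,1.]
    return -R.T@t,d/np.linalg.norm(d)
def onz(c,u,v,z):
    o,d=ray(c,u,v); return o+d*(z-o[2])/d[2]
def tri(c1,p1,c2,p2):
    o1,d1=ray(c1,*p1);o2,d2=ray(c2,*p2)
    A=np.stack([d1,-d2],1);s=np.linalg.lstsq(A,o2-o1,rcond=None)[0]
    a,b=o1+s[0]*d1,o2+s[1]*d2
    return (a+b)/2,np.linalg.norm(a-b)
def proj(c,P):
    return cv2.projectPoints(np.array(P,float).reshape(-1,3),np.array(c["rvec"],float),np.array(c["tvec"],float),np.array(c["camera_matrix"],float),None)[0].reshape(-1,2)
def crop(c,name,x0,y0,x1,y1,k):
    im=cv2.cvtColor(c["pixels"],cv2.COLOR_RGB2BGR)[y0:y1,x0:x1]
    cv2.imwrite(f"pics/{name}.png",cv2.resize(im,None,fx=k,fy=k,interpolation=cv2.INTER_CUBIC))
E
python3 - <<'E'
from h import *
o=snap("a")
for n,c in o.items(): print(n,ray(c,320,200), c["camera_matrix"][0][0])
both=np.vstack([o["scene"]["pixels"],o["top"]["pixels"]]);cv2.imwrite("pics/both.png",both[:,:,::-1])
s=env.get_state();print(s["tcp_pos"],s["orientation"],s["finger_gap"],s["clock"])
E
```

```text
scene (array([1.31387981e+00, 3.62639448e-04, 1.04788628e+00]), array([-0.63946198, -0.02574939, -0.7683914 ])) 448.90029595733574
top (array([ 4.02617514e-01, -2.59280869e-04,  1.18931600e+00]), array([ 0.11625208, -0.00148842, -0.99321863])) 462.8669356415469
[0.2241379  0.52904837 0.23848854] [-2.53745859e-04  1.99082243e-01  9.79982453e-01 -7.66655121e-04] 0.08538968107291924 0.1
```

View pics/scene_a.png

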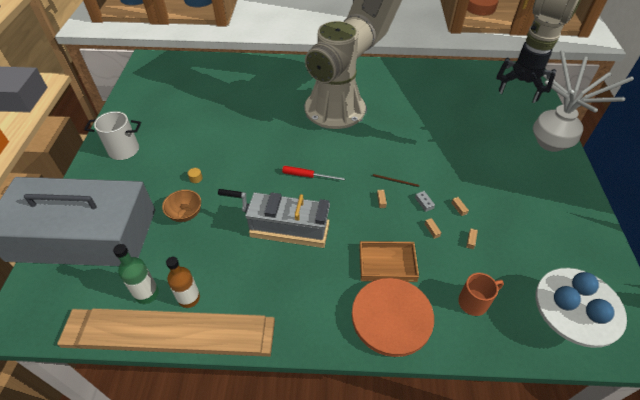

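View pics/top_a.png

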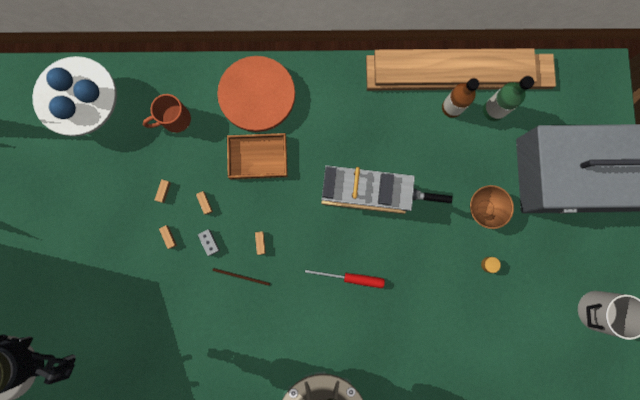

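Four oak blocks, at top-view (162,191), (204,203), (167,237) and (260,243). The guide is at (208,242), the pull at (355,183) in the vise, the tray at (257,157), the bowl at (491,207), and the crank knob at (435,197). Next I need enlarged crops.

Run:
```python
from h import *
o=load("a")
crop(o["top"],"ct",310,155,470,225,5)
crop(o["scene"],"cs",205,175,345,250,5.6)
for n in("scene","top"):
    im=o[n]["pixels"];hsv=cv2.cvtColor(im,cv2.COLOR_RGB2HSV)
    m=cv2.inRange(hsv,(5,60,110),(25,255,255))
    k,l,st,ce=cv2.connectedComponentsWithStats(m)
    for i in range(1,k):
        if 40<st[i,4]<900:
            r=cv2.minAreaRect(np.argwhere(l==i)[:,::-1].astype(np.float32))
            print(n,np.round(ce[i],1),st[i,4],np.round(r[1],1),round(r[2],1))
```

```text
scene [120.8  11.3] 822 [22. 55.] 90.0
scene [228.    9.3] 216 [13.  27.2] 18.4
scene [571.8  24.3] 201 [14.1 21.9] 45.0
scene [37.  51.4] 179 [ 9.9 37.5] 45.0
scene [ 3.3 60.3] 106 [17. 10.] 90.0
scene [195.  174.5] 156 [14. 13.] 90.0
scene [180.  204.4] 800 [28. 38.] 90.0
scene [381.6 198.3] 121 [17.8  6.9] 78.7
scene [298.6 207.3] 118 [ 5.8 25.5] 14.0
scene [460.6 205.5] 119 [19.4  7.7] 59.0
scene [433.6 227.5] 135 [20.1  8. ] 63.4
scene [290.8 237.3] 637 [26.3 79.9] 82.7
scene [472.1 236.8] 122 [ 7.7 15.8] 9.5
scene [181.7 280.3] 337 [19.1 21.2] 45.0
scene [482.1 292.7] 475 [33.6 43.6] 31.0
scene [  9.4 377.1] 348 [37.3 31.6] 6.5
top [491.   85.5] 46 [ 1. 22.] 90.0
top [165.8 112.4] 434 [30.1 39.1] 25.2
top [355.6 182.8] 147 [ 5.2 31.3] 5.0
top [161.1 190.4] 177 [ 7.9 22.2] 19.3
top [203.2 202.2] 184 [22.1  8.3] 66.8
top [362.4 206.4] 275 [82.7  3.4] 6.5
top [166.3 236.6] 190 [22.3  8.4] 66.8
top [259.5 242.6] 190 [22.4  8.4] 84.8
top [491.3 264.3] 228 [17.7 14.8] 45.0
```

View pics/ct.png

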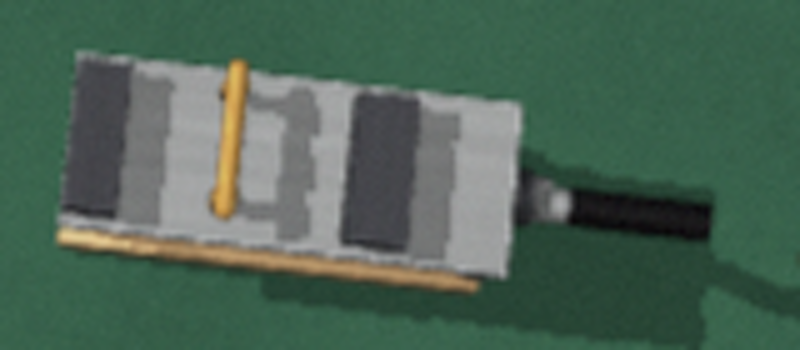

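View pics/cs.png

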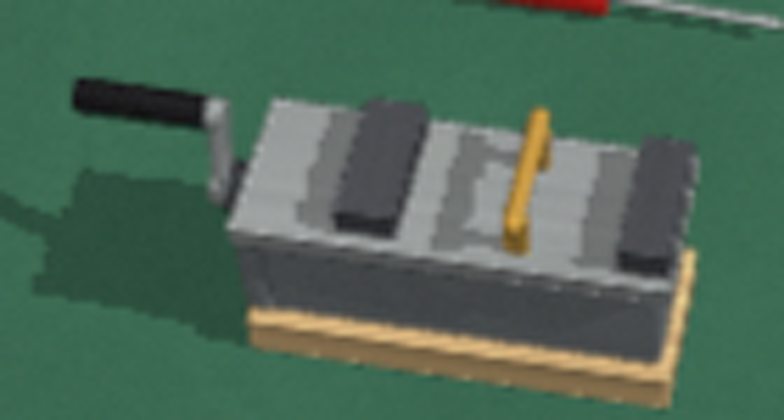

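Both crops show the knob pointing straight up. In the top crop the bed corners are near (522,102), (507,275), (78,52) and (58,226). The pull's bar runs from (238,62) to (222,215), and the jaw tops are visible.

```bash
cat > m.py <<'E'
from h import *
from scipy.optimize import least_squares
o=load("a");T,S=o["top"],o["scene"]
ct=lambda X,Y:((X+.5)/5-.5+310,(Y+.5)/5-.5+155)
cs=lambda X,Y:((X+.5)/5.6-.5+205,(Y+.5)/5.6-.5+175)
P={ "bed_crank+x":(ct(522,102),cs(230,232)),"bed_crank-x":(ct(507,275),cs(275,100)),
"knob_out":(ct(711,218),cs(75,95)),"knob_in":(ct(572,207),cs(208,112)),
"pull_+x":(ct(238,62),cs(515,225)),"pull_-x":(ct(222,215),cs(541,112)),
"fj_clamp+x":(ct(132,65),cs(622,262)),"fj_clamp-x":(ct(118,217),cs(645,140)),
"mj_clamp+x":(ct(358,90),cs(397,224)),"mj_clamp-x":(ct(342,242),cs(427,103)),}
for k,(a,b) in P.items():
    p,e=tri(T,a,S,b);print(k,np.round(p,4),round(e,4))
# vise pose fit in top + scene
obs=[(T,ct(522,102),(.042,-.123,.1)),(T,ct(507,275),(-.042,-.123,.1)),(T,ct(78,52),(.042,.092,.1)),
(T,ct(132,65),(.036,.065,.118)),(T,ct(118,217),(-.036,.065,.118)),
(S,cs(230,232),(.042,-.123,.1)),(S,cs(275,100),(-.042,-.123,.1)),(S,cs(672,290),(.042,.092,.1)),
(S,cs(622,262),(.036,.065,.118)),(S,cs(645,140),(-.036,.065,.118))]
def W(q,l):
    c,s=np.cos(q[2]),np.sin(q[2]);return np.array([q[0]+c*l[0]-s*l[1],q[1]+s*l[0]+c*l[1],l[2]])
f=lambda q:np.concatenate([proj(c,W(q,l))[0]-uv for c,uv,l in obs])
r=least_squares(f,[.5,-.1,0]);print("vise",np.round(r.x,4),np.round(r.fun.reshape(-1,2),1).tolist())
q=r.x
for n,(a,b) in {"b0":((161.1,190.4),(472.1,236.8)),"b1":((203.2,202.2),(433.6,227.5)),"b2":((166.3,236.6),(460.6,205.5)),"b3":((259.5,242.6),(381.6,198.3)),"g":((208,241.5),(425.5,200)),"tray":((257,157),(389,260))}.items():
    p,e=tri(T,a,S,b);print(n,np.round(p,4),round(e,4),"top@z.02",np.round(onz(T,*a,.02),4))
E
python3 m.py
python3 - <<'E'
from h import *
o=load("a")
a=cv2.resize(o["top"]["pixels"][175:265,145:285],None,fx=5.6,fy=5.6,interpolation=cv2.INTER_CUBIC)
cv2.imwrite("pics/blk.png",a[:,:,::-1])
E
```

```text
bed_crank+x [ 0.5878 -0.2278  0.0974] 0.0009
bed_crank-x [ 0.5045 -0.2175  0.0978] 0.0005
knob_out [ 0.5275 -0.3089  0.1232] 0.0006
knob_in [ 0.5337 -0.2439  0.1215] 0.0016
pull_+x [ 0.6027 -0.0891  0.1302] 0.0006
pull_-x [ 0.5314 -0.0812  0.1276] 0.0013
fj_clamp+x [ 0.6059 -0.04    0.1091] 0.0016
fj_clamp-x [ 0.5331 -0.0323  0.1114] 0.0012
mj_clamp+x [ 0.5918 -0.1466  0.1136] 0.0014
mj_clamp-x [ 0.5193 -0.138   0.1169] 0.0015
vise [ 0.562  -0.1006 -0.1253] [[0.1, -0.4], [0.0, -0.3], [-0.4, -0.4], [0.0, -0.7], [-0.5, -0.9], [-0.4, -0.5], [-0.1, -0.4], [0.3, 0.3], [-0.5, -2.1], [0.0, -1.2]]
b0 [0.5697 0.4001 0.0165] 0.0021 top@z.02 [0.5693 0.4001 0.02  ]
b1 [0.5388 0.2956 0.0117] 0.0002 top@z.02 [0.5378 0.2934 0.02  ]
b2 [0.4528 0.3863 0.0113] 0.0004 top@z.02 [0.4524 0.3837 0.02  ]
b3 [0.4342 0.1519 0.0095] 0.001 top@z.02 [0.434  0.1511 0.02  ]
g [0.4388 0.2818 0.0143] 0.0014 top@z.02 [0.4386 0.2796 0.02  ]
tray [0.6545 0.1605 0.0121] 0.0025 top@z.02 [0.6527 0.1582 0.02  ]
```

View pics/blk.png

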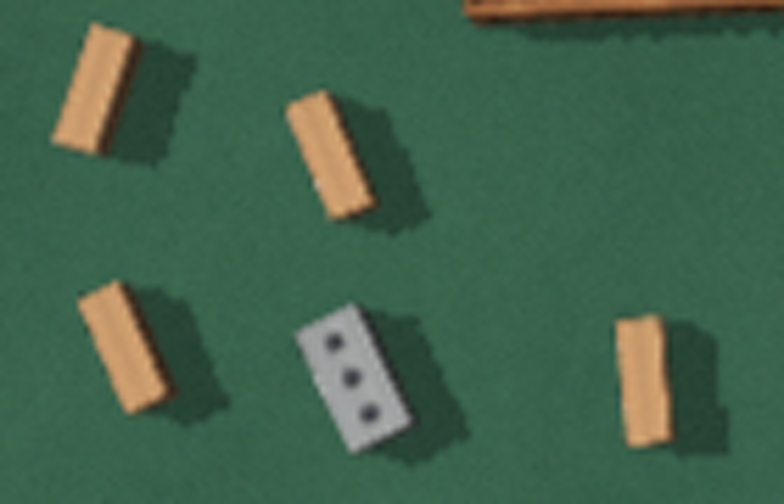

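The blocks lie flat on the counter. The pull's bar centre line is at z≈0.128, which matches the text, and the crank is near -0.22 rad mod 2π with an opening of about 107 mm. I'll start with the pull.

Call:
move_arm(moves=[0.343,-0.614,-0.03,0.29,0.05,0.343,-0.614,-0.03,0.29,0.05,0.343,-0.614,-0.03,0.29,0.05,0.343,-0.614,-0.03,0.29,0.05,0.343,-0.614,-0.03,0.29,0.05,0.343,-0.614,-0.03,0.29,0.05,0.343,-0.614,-0.03,0.29,0.05,0.343,-0.614,-0.03,0.29,0.05,0.343,-0.614,-0.03,0.29,0.05,0.343,-0.614,-0.03,0.29,0.05,0.343,-0.614,-0.03,0.29,0.05,0.343,-0.614,-0.03,0.29,0.05], newtons=40)

```text
clock: 1.1
tcp_pos: [0.4662, 0.0952, 0.218]
orientation: [-0.0, 0.055, 0.998, 0.0]
wrist_force: [0.5, 0.4, -0.4]
finger_gap: 0.05
grip_force: 0.0
```

Call:
move_arm(moves=[0.1,-0.179,-0.02,0,0.05,0.1,-0.179,-0.02,0,0.05,0.1,-0.179,-0.02,0,0.05,0.1,-0.179,-0.02,0,0.05,0.1,-0.179,-0.02,0,0.05,0.1,-0.179,-0.02,0,0.05,0.1,-0.179,-0.04,0,0.05,0.1,-0.179,-0.07,0,0.05,0.1,-0.179,-0.098,0,0.05,0.1,-0.179,-0.098,0,0.05,0.1,-0.179,-0.098,0,0.0,0.1,-0.179,-0.098,0,0.0], newtons=40)

```text
clock: 2.1
tcp_pos: [0.5664, -0.0817, 0.1214]
orientation: [0.0, 0.055, 0.998, -0.0]
wrist_force: [0.0, 0.3, 0.1]
finger_gap: 0.0266
grip_force: 0.0
```

Call:
move_arm(moves=[0,0,0,0,0,0,0,0,0,0,0,0,0,0,0,0,0,0,0,0,0,0,0.03,0,0,0,0,0.06,0,0,0,0,0.09,0,0,0,0,0.09,0,0])

```text
clock: 2.77
tcp_pos: [0.5688, -0.0826, 0.2169]
orientation: [0.005, 0.055, 0.998, -0.001]
wrist_force: [0.0, -0.1, -0.1]
finger_gap: 0.0083
grip_force: 39.2
```

Call:
move_arm(moves=[0.087,0.242,0,0,0,0.087,0.242,0,0,0,0.087,0.242,0,0,0,0.087,0.242,0,0,0,0.087,0.242,0,0,0,0.087,0.242,0,0,0,0.087,0.242,0,0,0,0.087,0.242,0,0,0,0.087,0.242,-0.04,0,0,0.087,0.242,-0.08,0,0,0.087,0.242,-0.12,0,0,0.087,0.242,-0.12,0,0])

```text
clock: 3.77
tcp_pos: [0.6462, 0.1576, 0.0812]
orientation: [-0.008, 0.056, 0.998, -0.002]
wrist_force: [-2.2, 0.1, -1.7]
finger_gap: 0.0085
grip_force: 39.3
```

Run:
```python
from h import *
o=snap("b")
a=[cv2.resize(o[n]["pixels"][y:y+90,x:x+130],None,fx=4.4,fy=3.3,interpolation=cv2.INTER_CUBIC) for n,x,y in(("top",190,110),("scene",330,190))]
cv2.imwrite("pics/trb.png",np.vstack(a)[:,:,::-1])
s=env.get_state();print(s["tcp_pos"],s["finger_gap"],s["wrist_force"])
```

```text
[0.65111736 0.15852876 0.08920515] 0.008062229508761141 [-0.33935765 -0.04016358  0.09597472]
```

View pics/trb.png

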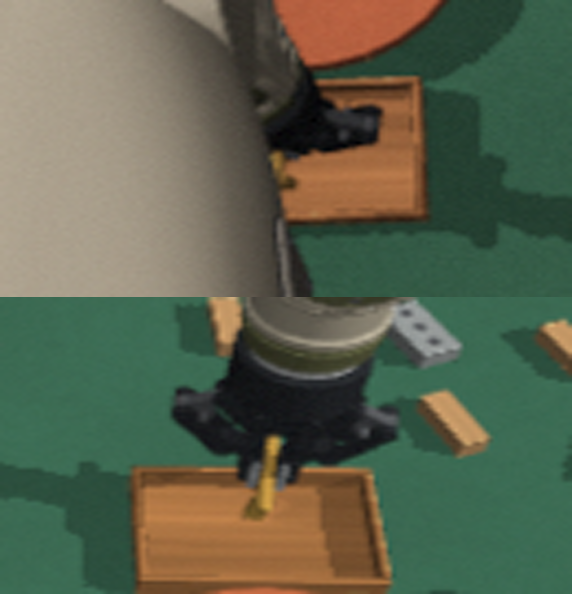

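The pull is held in the gripper above the tray, which spans crop x 270–425 in the top view. Now I'll lower and release it.

Call:
move_arm(moves=[0,0,-0.03,0,0,0,0,-0.05,0,0,0,0,-0.06,0,0,0,0,-0.061,0,0,0,0,-0.061,0,0,0,0,-0.061,0,0.03,0,0,-0.061,0,0.03,0,0,-0.061,0,0.03,0,0,-0.061,0,0.03,0,0,-0.03,0,0.03,0,0,0.01,0,0.03,0,0,0.05,0,0.03])

```text
clock: 4.87
tcp_pos: [0.6517, 0.1601, 0.1404]
orientation: [-0.002, 0.055, 0.998, -0.0]
wrist_force: [0.8, -0.2, 0.5]
finger_gap: 0.0294
grip_force: 0.0
```

```bash
cat > loc.py <<'E'
from h import *
def blobs(c,z=.02,lo=(5,60,110),hi=(25,255,255),a0=100,a1=400):
    hsv=cv2.cvtColor(c["pixels"],cv2.COLOR_RGB2HSV);k,l,st,ce=cv2.connectedComponentsWithStats(cv2.inRange(hsv,lo,hi));r=[]
    for i in range(1,k):
        if a0<st[i,4]<a1:
            p=np.argwhere(l==i)[:,::-1];w=np.array([onz(c,u,v,z)[:2] for u,v in p])
            m=w.mean(0);ev,E=np.linalg.eigh(np.cov((w-m).T));d=E[:,1]*np.sign(E[0,1]);s=(w-m)@E
            r.append((np.round(m,4),round(float(np.arctan2(d[1],d[0])),3),np.round(np.ptp(s,0)[::-1],3),ce[i].round(1),st[i,4]))
    return r
if __name__=="__main__":
    o=snap(sys.argv[1])
    print("TOP");[print(*b) for b in blobs(o["top"])]
    print("SCENE");[print(*b) for b in blobs(o["scene"],a1=200)]
    print("GUIDE?");[print(*b) for b in blobs(o["top"],lo=(0,0,120),hi=(179,40,220),a1=500)]
    s=env.get_state();print(s["clock"],s["tcp_pos"],s["orientation"])
E
python3 loc.py c
```

```text
TOP
[0.7632 0.4276] 0.109 [0.072 0.051] [152.6 116.2] 117
[ 0.5219 -0.1099] 1.441 [0.21  0.009] [362.5 206.3] 271
[ 0.3704 -0.4326] 1.335 [0.04  0.039] [492.  264.5] 207
SCENE
[-0.202  -1.3193] 0.632 [0.15  0.034] [ 3.3 60.3] 106
[ 0.3736 -0.4275] 0.527 [0.066 0.038] [195.  174.5] 156
[0.4605 0.3829] 0.353 [0.066 0.026] [460.7 205.7] 120
[0.5449 0.2932] 0.337 [0.065 0.025] [433.6 227.5] 135
[0.5722 0.3979] -0.305 [0.056 0.021] [472.2 236.8] 124
GUIDE?
[ 0.6531 -0.5909] -0.112 [0.186 0.061] [545.9 153.7] 383
[ 0.7093 -0.6872] -1.505 [0.129 0.043] [580.8 132.2] 316
[ 0.6075 -0.6406] -0.712 [0.113 0.058] [566.2 170.7] 277
[ 0.5398 -0.6225] -1.393 [0.094 0.045] [561.4 196.7] 168
[0.2511 0.3732] 0.004 [0.134 0.026] [168.3 319.1] 191
[ 0.2285 -0.7782] -0.133 [0.054 0.034] [632.9 319.8] 262
4.9667 [0.65745574 0.16089443 0.14911232] [0.00684759 0.05525157 0.9984482  0.00125182]
```

Run:
```python
from loc import *
o=load("a")
[print(*b) for b in blobs(o["top"])]
[print(*b) for b in blobs(o["scene"],a1=200)]
print("G");[print(*b) for b in blobs(o["top"],lo=(0,0,120),hi=(179,60,220),a1=500)]
```

```text
[ 0.5825 -0.0937] -0.122 [0.081 0.014] [355.6 182.8] 147
[0.5694 0.3999] -0.29 [0.056 0.02 ] [161.1 190.4] 177
[0.5378 0.2935] 0.407 [0.057 0.021] [203.2 202.2] 184
[ 0.5217 -0.1096] 1.442 [0.21  0.009] [362.4 206.4] 275
[0.4525 0.3836] 0.42 [0.056 0.021] [166.3 236.6] 190
[0.4339 0.151 ] 0.098 [0.056 0.021] [259.5 242.6] 190
[ 0.3708 -0.4309] 1.358 [0.046 0.039] [491.3 264.3] 228
[-0.2722 -1.2155] -0.015 [0.19  0.055] [37.  51.4] 179
[-0.202  -1.3193] 0.632 [0.15  0.034] [ 3.3 60.3] 106
[ 0.3736 -0.4275] 0.527 [0.066 0.038] [195.  174.5] 156
[0.4428 0.1499] 0.066 [0.067 0.022] [381.6 198.3] 121
[ 0.4889 -0.0957] -0.085 [0.095 0.019] [298.6 207.3] 118
[0.46  0.383] 0.352 [0.066 0.026] [460.6 205.5] 119
[0.5449 0.2932] 0.337 [0.065 0.025] [433.6 227.5] 135
[0.5724 0.3977] -0.293 [0.056 0.021] [472.1 236.8] 122
G
[ 0.7901 -0.3413] -0.034 [0.049 0.029] [448.  103.5] 115
[0.4375 0.2817] 0.435 [0.06 0.03] [207.2 242. ] 261
[0.0844 0.7466] -1.076 [0.054 0.019] [  8.8 393.5] 135
```

Call:
move_arm(moves=[-0.02,0,0.0,-0.12,0.08,-0.218,-0.009,-0.02,-1.36,0.08,-0.218,-0.009,-0.02,-1.36,0.08,-0.218,-0.009,-0.02,-1.36,0.08,-0.218,-0.009,-0.02,-1.36,0.08,-0.218,-0.009,-0.02,-1.36,0.08,-0.218,-0.009,-0.02,-1.36,0.08,-0.218,-0.009,-0.02,-1.36,0.08,-0.218,-0.009,-0.02,-1.36,0.08,-0.218,-0.009,-0.02,-1.36,0.08,-0.218,-0.009,-0.02,-1.36,0.08,-0.218,-0.009,-0.02,-1.36,0.08])

```text
clock: 5.97
tcp_pos: [0.4349, 0.1513, 0.1204]
orientation: [0.0, 0.672, 0.741, 0.0]
wrist_force: [0.1, 0.5, -0.6]
finger_gap: 0.0801
grip_force: 0.0
```

```bash
cat > st.py <<'E'
from workcell import env; import numpy as np
s=env.get_state(); w,x,y,z=s["orientation"]
ph=2*np.arctan2(y,x)-np.pi/2
print(s["clock"],np.round(s["tcp_pos"],4),"phi",round((ph+np.pi/2)%np.pi-np.pi/2,3),np.round(s["joint_pos"],2),s["finger_gap"],np.round(s["wrist_force"],1))
E
python3 st.py; python3 loc.py d|grep -v "\-0.[3-9]"
```

```text
5.9667 [0.4349 0.1513 0.1204] phi 0.097 [ 0.16  0.17 -0.45  0.95 -0.    1.63] 0.08014301413629864 [ 0.1  0.5 -0.6]
TOP
[0.5695 0.3998] -0.283 [0.056 0.02 ] [161.2 190.3] 176
[ 0.5217 -0.1098] 1.442 [0.21  0.009] [362.5 206.4] 274
SCENE
[-0.202  -1.3193] 0.632 [0.15  0.034] [ 3.3 60.3] 106
[0.4429 0.1499] 0.062 [0.067 0.022] [381.6 198.3] 122
[0.4599 0.3829] 0.345 [0.067 0.026] [460.6 205.5] 121
[0.5449 0.2932] 0.337 [0.065 0.025] [433.6 227.5] 135
[0.5724 0.398 ] -0.296 [0.056 0.021] [472.2 236.8] 125
GUIDE?
6.0667 [0.43491958 0.15121062 0.12032059] [1.32895407e-04 6.69628929e-01 7.42695801e-01 1.63896901e-04]
```

Call:
move_arm(moves=[-0.001,0,-0.04,0,0.08,-0.001,0,-0.08,0,0.08,-0.001,0,-0.1,0,0.08,-0.001,0,-0.109,0,0.08,-0.001,0,-0.109,0,0.08,-0.001,0,-0.109,0,0.04,-0.001,0,-0.109,0,0.04,-0.001,0,-0.109,0,0.04,-0.001,0,-0.109,0,0.04,-0.001,0,-0.07,0,0.04,-0.001,0,-0.03,0,0.04,-0.001,0,0.01,0,0.04], newtons=40)

```text
clock: 7.07
tcp_pos: [0.4332, 0.1511, 0.132]
orientation: [-0.0, 0.671, 0.742, -0.0]
wrist_force: [1.3, -0.3, 0.0]
finger_gap: 0.0552
grip_force: 42.8
```

```bash
python3 st.py
```

```text
7.0667 [0.4332 0.1511 0.132 ] phi 0.1 [ 0.16  0.16 -0.43  0.98 -0.    1.63] 0.05517102880264842 [ 1.3 -0.3  0. ]
```

Call:
move_arm(moves=[0,0,0.03,0,0.04,0.01,-0.015,0.05,-0.1,0.04,0.135,-0.201,0.05,-0.225,0.04,0.135,-0.201,0.05,-0.225,0.04,0.135,-0.201,0.05,-0.225,0.04,0.135,-0.201,0.05,-0.225,0.04,0.135,-0.201,0.05,-0.225,0.04,0.135,-0.201,0.05,-0.225,0.04,0.135,-0.201,0.05,-0.225,0.04,0.135,-0.201,0.03,-0.225,0.04,0.135,-0.201,0.02,-0.225,0.04,0.135,-0.201,0.02,-0.225,0.04])

```text
clock: 8.07
tcp_pos: [0.5666, -0.0487, 0.148]
orientation: [-0.002, 0.75, 0.662, -0.001]
wrist_force: [-0.6, 0.4, -0.5]
finger_gap: 0.0548
grip_force: 42.9
```

```bash
python3 st.py
```

```text
8.0667 [ 0.5666 -0.0487  0.148 ] phi -0.124 [-0.23  0.35 -0.13  1.09  0.    1.47] 0.054838324740114866 [-0.6  0.4 -0.5]
```

Call:
move_arm(moves=[0,0,-0.02,0,0.04,0,0,-0.032,0,0.04,0,0,-0.038,0,0.04,0,0,-0.039,0,0.04,0,0,-0.039,0,0.04,0,0,-0.039,0,0.066,0,0,-0.039,0,0.066,0,0,-0.039,0,0.066,0,0,-0.039,0,0.066])

```text
clock: 8.82
tcp_pos: [0.569, -0.0497, 0.1115]
orientation: [0.0, 0.75, 0.662, 0.0]
wrist_force: [-0.1, -0.7, 1.9]
finger_gap: 0.066
grip_force: 0.0
```

```bash
python3 st.py
```

```text
8.8167 [ 0.569  -0.0497  0.1115] phi -0.125 [-0.23  0.37 -0.19  1.01  0.    1.47] 0.06598083911561294 [-0.1 -0.7  1.9]
```

Call:
move_arm(moves=[0,0,0.03,0,0.066,0,0,0.05,0,0.066,-0.031,0.343,0.06,0.532,0.08,-0.031,0.343,0.06,0.532,0.08,-0.031,0.343,0.06,0.532,0.08,-0.031,0.343,0.06,0.532,0.08,-0.031,0.343,0.06,0.532,0.08,-0.031,0.343,0.06,0.532,0.08,-0.031,0.343,0.06,0.532,0.08,-0.031,0.343,0.06,0.532,0.08,-0.031,0.343,0.06,0.532,0.08,-0.031,0.343,0.01,0.532,0.08])

```text
clock: 9.82
tcp_pos: [0.5426, 0.299, 0.1372]
orientation: [0.004, 0.547, 0.837, 0.007]
wrist_force: [1.9, 1.2, -0.1]
finger_gap: 0.0803
grip_force: 0.0
```

```bash
python3 st.py;python3 loc.py e|grep -v "\-0.[3-9]"; python3 st.py; python3 -c "
from h import *
o=load('e')
a=[cv2.resize(o[n]['pixels'][y:y+80,x:x+150],None,fx=5,fy=3.6,interpolation=cv2.INTER_CUBIC) for n,x,y in(('top',225,150),('scene',270,190))]
a=[x[:, :750] for x in a]
cv2.imwrite('pics/e.png',np.vstack(a)[:,:,::-1])"
```

```text
9.8167 [0.5426 0.299  0.1372] phi 0.412 [ 0.37  0.43 -0.04  1.09  0.    1.53] 0.08025321126802136 [ 1.9  1.2 -0.1]
TOP
[ 0.5842 -0.0526] -0.114 [0.063 0.023] [339.5 182.4] 219
[0.5377 0.2934] 0.413 [0.057 0.021] [203.2 202.3] 185
[ 0.5216 -0.1102] 1.441 [0.21  0.009] [362.6 206.4] 277
[0.4529 0.38  ] 0.39 [0.056 0.015] [167.8 236.4] 124
SCENE
[-0.202  -1.3193] 0.632 [0.15  0.034] [ 3.3 60.3] 106
[ 0.4943 -0.0548] -0.134 [0.077 0.024] [312.4 209.2] 152
[0.5449 0.2932] 0.337 [0.065 0.025] [433.6 227.5] 135
[0.5722 0.3979] -0.289 [0.056 0.021] [472.2 236.8] 122
GUIDE?
[0.4371 0.2816] 0.432 [0.06 0.03] [207.2 242.1] 266
9.9167 [0.53404919 0.29273259 0.12435558] [-0.0025995   0.54876044  0.83596665 -0.0038716 ]
9.9167 [0.534  0.2927 0.1244] phi 0.409 [ 0.37  0.44 -0.05  1.09 -0.    1.53] 0.07992612806510205 [-0.8 -0.4 -1. ]
```

View pics/e.png

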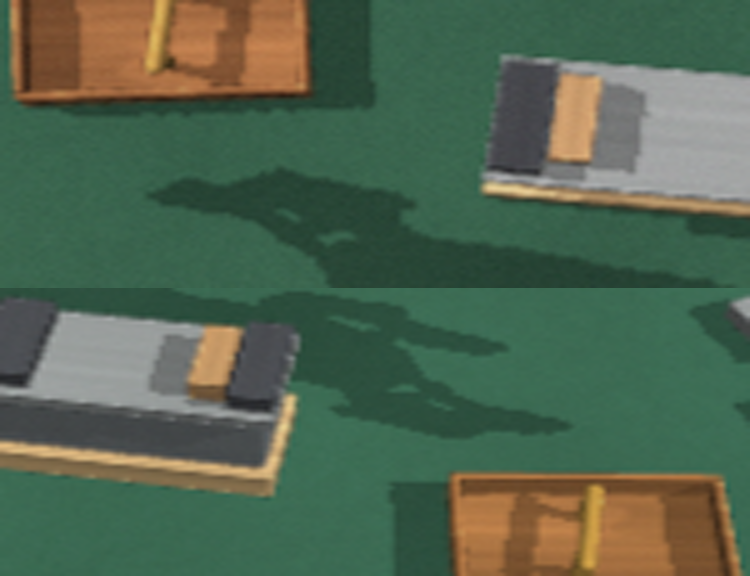

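The first block sits flat beside the fixed jaw (crop 577,118), and the pull stands in the tray. Now b1.

Call:
move_arm(moves=[0,0,-0.04,0,0.08,0,0,-0.08,0,0.08,0,0,-0.1,0,0.08,0,0,-0.11,0,0.08,0,0,-0.11,0,0.08,0,0,-0.11,0,0.04,0,0,-0.11,0,0.04,0,0,-0.11,0,0.04,0,0,-0.11,0,0.04,0,0,-0.07,0,0.04,0,0,-0.03,0,0.04,0,0,0.01,0,0.04])

```text
clock: 10.92
tcp_pos: [0.5377, 0.2931, 0.1419]
orientation: [0.0, 0.55, 0.835, 0.0]
wrist_force: [1.0, 0.9, -0.4]
finger_gap: 0.0528
grip_force: 41.9
```

```bash
python3 st.py
python3 - <<'E'
from h import *
T,S=load("e")["top"],load("e")["scene"]
p=onz(T,339.5,182.4,.12);print(p,onz(S,312.4,209.2,.117))
d=p[:2]-[.562,-.1006];c,s=np.cos(-.125),np.sin(-.125);print("local",c*d[0]+s*d[1],-s*d[0]+c*d[1])
E
```

```text
10.9167 [0.5377 0.2931 0.1419] phi 0.407 [ 0.37  0.43 -0.03  1.11  0.    1.53] 0.052839463708063535 [ 1.   0.9 -0.4]
[ 0.56860275 -0.04799548  0.12      ] [ 0.57187207 -0.04956457  0.117     ]
local -7.221708452355771e-06 0.05301727424365176
```

Call:
move_arm(moves=[0,0,-0.04,0,0.04,0,0,-0.08,0,0.04,0,0,-0.11,0,0.04,0,0,-0.119,0,0.04,0,0,-0.119,0,0.04,0,0,-0.119,0,0.075,0,0,-0.119,0,0.075,0,0,-0.13,0,0.075,0,0,-0.13,0,0.075,0,0,-0.13,0,0.04,0,0,-0.13,0,0.04,0,0,-0.13,0,0.04])

```text
clock: 11.92
tcp_pos: [0.5382, 0.2933, 0.0098]
orientation: [0.0, 0.55, 0.835, 0.0]
wrist_force: [0.3, -0.6, 0.3]
finger_gap: 0.0549
grip_force: 42.9
```

```bash
python3 st.py
```

```text
11.9167 [0.5382 0.2933 0.0098] phi 0.407 [ 0.37  0.54 -0.2   0.83 -0.    1.53] 0.05490488816633887 [ 0.3 -0.6  0.3]
```

Call:
move_arm(moves=[0,0,0.04,0,0.04,0,0,0.08,0,0.04,0,0,0.12,0,0.04,0.027,-0.364,0.16,-0.532,0.04,0.027,-0.364,0.16,-0.532,0.04,0.027,-0.364,0.16,-0.532,0.04,0.027,-0.364,0.16,-0.532,0.04,0.027,-0.364,0.16,-0.532,0.04,0.027,-0.364,0.16,-0.532,0.04,0.027,-0.364,0.16,-0.532,0.04,0.027,-0.364,0.16,-0.532,0.04,0.027,-0.364,0.16,-0.532,0.04])

```text
clock: 12.92
tcp_pos: [0.565, -0.0737, 0.1702]
orientation: [0.001, 0.75, 0.661, 0.0]
wrist_force: [0.9, 0.1, -0.6]
finger_gap: 0.0549
grip_force: 42.9
```

```bash
python3 st.py
```

```text
12.9167 [ 0.565  -0.0737  0.1702] phi -0.126 [-0.27  0.33 -0.1   1.14 -0.    1.43] 0.05487211721762613 [ 0.9  0.1 -0.6]
```

Call:
move_arm(moves=[0,0,-0.02,0,0.04,0,0,-0.04,0,0.04,0,0,-0.052,0,0.04,0,0,-0.059,0,0.04,0,0,-0.0595,0,0.04,0,0,-0.0595,0,0.04,0,0,-0.0595,0,0.066,0,0,-0.0595,0,0.066,0,0,-0.0595,0,0.066,0,0,-0.03,0,0.066,0,0,0.01,0,0.07,0,0,0.01,0,0.07])

```text
clock: 13.92
tcp_pos: [0.5685, -0.0716, 0.1869]
orientation: [0.005, 0.75, 0.662, 0.003]
wrist_force: [1.7, 0.4, 0.5]
finger_gap: 0.07
grip_force: 0.0
```

```bash
python3 st.py;python3 loc.py f|grep -v "\-0.[3-9]"
```

```text
13.9167 [ 0.5685 -0.0716  0.1869] phi -0.125 [-0.27  0.32 -0.07  1.17  0.    1.43] 0.07004272209575013 [1.7 0.4 0.5]
TOP
[0.7727 0.3941] -1.087 [0.107 0.08 ] [165.7 112.6] 398
[0.5694 0.3999] -0.29 [0.056 0.02 ] [161.1 190.4] 177
[0.4524 0.3837] 0.422 [0.056 0.02 ] [166.3 236.6] 187
SCENE
[-0.202  -1.3193] 0.632 [0.15  0.034] [ 3.3 60.3] 106
[0.4597 0.3829] 0.35 [0.067 0.026] [460.6 205.5] 120
[0.5724 0.3978] -0.295 [0.056 0.021] [472.1 236.8] 123
GUIDE?
[ 0.5469 -0.2208] -0.112 [0.068 0.033] [405.6 196. ] 310
[0.4369 0.2815] 0.453 [0.059 0.029] [207.3 242.2] 241
14.0167 [ 0.56662575 -0.07113307  0.18201228] [0.0022564  0.74980511 0.66165326 0.00147329]
```

Call:
move_arm(moves=[0.004,0.471,0,-0.165,0.08,0.004,0.471,0,-0.165,0.08,0.004,0.471,0,-0.165,0.08,0.004,0.471,0,-0.165,0.08,0.004,0.471,0,-0.165,0.08,0.004,0.471,0,-0.165,0.08,0.004,0.471,0,-0.165,0.08,0.004,0.471,0,-0.165,0.08,0.004,0.471,-0.03,-0.165,0.08,0.004,0.471,-0.03,-0.165,0.08,0.004,0.471,-0.03,-0.165,0.08,0.004,0.471,-0.03,-0.165,0.08])

```text
clock: 15.02
tcp_pos: [0.5668, 0.4046, 0.1463]
orientation: [-0.001, 0.801, 0.599, -0.001]
wrist_force: [0.1, -0.4, -0.1]
finger_gap: 0.0801
grip_force: 0.0
```

```bash
python3 st.py;python3 loc.py g|grep -v "\-0.[3-9]"; python3 st.py
```

```text
15.0167 [0.5668 0.4046 0.1463] phi -0.286 [0.5  0.59 0.25 1.23 0.   2.36] 0.08007151053039416 [ 0.1 -0.4 -0.1]
TOP
[0.5694 0.3998] -0.277 [0.056 0.02 ] [161.2 190.4] 177
[ 0.5217 -0.1093] 1.442 [0.21  0.009] [362.3 206.4] 279
[0.4522 0.3834] 0.426 [0.057 0.021] [166.4 236.7] 193
SCENE
[-0.2022 -1.3193] 0.631 [0.15  0.034] [ 3.4 60.3] 107
[0.4603 0.3829] 0.345 [0.066 0.026] [460.6 205.6] 121
GUIDE?
[0.7447 0.7692] 0.765 [0.114 0.052] [ 18.1 124.5] 289
[0.3913 0.5329] 0.446 [0.214 0.003] [105.  262.4] 108
[0.4371 0.2814] 0.434 [0.06 0.03] [207.3 242.1] 271
[0.0719 0.0665] -1.406 [0.052 0.03 ] [294.2 392.8] 116
15.1167 [0.56670158 0.40345847 0.14607255] [-5.27612404e-04  8.00338614e-01  5.99545140e-01 -1.85709368e-03]
15.1167 [0.5667 0.4035 0.1461] phi -0.285 [0.5  0.59 0.25 1.23 0.   2.36] 0.0799546896295755 [ 0.5  0.6 -0.5]
```

Call:
move_arm(moves=[0.0025,-0.0035,-0.04,0,0.08,0.0025,-0.0035,-0.08,0,0.08,0.0025,-0.0035,-0.115,0,0.08,0.0025,-0.0035,-0.13,0,0.08,0.0025,-0.0035,-0.135,0,0.08,0.0025,-0.0035,-0.135,0,0.04,0.0025,-0.0035,-0.135,0,0.04,0.0025,-0.0035,-0.135,0,0.04,0.0025,-0.0035,-0.135,0,0.04])

```text
clock: 15.87
tcp_pos: [0.573, 0.3973, 0.017]
orientation: [0.0, 0.802, 0.597, 0.002]
wrist_force: [-0.1, 0.3, -0.2]
finger_gap: 0.0547
grip_force: 42.1
```

```bash
python3 st.py
```

```text
15.8667 [0.573  0.3973 0.017 ] phi -0.29 [ 0.49  0.67  0.06  0.96 -0.    2.35] 0.05468443619583853 [-0.1  0.3 -0.2]
```

Call:
move_arm(moves=[0,0,0,0,0.07,0,0,0,0,0.07,0,0,-0.006,0,0.07,0,0,-0.006,0,0.07,0,0,-0.006,0,0.04,0,0,-0.006,0,0.04,0,0,-0.006,0,0.04,0,0,-0.006,0,0.04,0,0,0.03,0,0.04,0,0,0.07,0,0.04,0,0,0.11,0,0.04,0,0,0.15,0,0.04])

```text
clock: 16.87
tcp_pos: [0.571, 0.3965, 0.1658]
orientation: [-0.0, 0.802, 0.598, -0.0]
wrist_force: [-0.4, 0.5, 0.1]
finger_gap: 0.0549
grip_force: 43.0
```

```bash
python3 st.py
```

```text
16.8667 [0.571  0.3965 0.1658] phi -0.29 [ 0.49  0.58  0.28  1.27 -0.    2.35] 0.05494920860559397 [-0.4  0.5  0.1]
```

Call:
move_arm(moves=[-0.008,-0.491,0.005,0.165,0.04,-0.008,-0.491,0.005,0.165,0.04,-0.008,-0.491,0.005,0.165,0.04,-0.008,-0.491,0.005,0.165,0.04,-0.008,-0.491,0.005,0.165,0.04,-0.008,-0.491,0.005,0.165,0.04,-0.008,-0.491,0.005,0.165,0.04,-0.008,-0.491,0.005,0.165,0.04,-0.008,-0.491,0.005,0.165,0.04,-0.008,-0.491,0.005,0.165,0.04,-0.008,-0.491,0.005,0.165,0.04,-0.008,-0.491,0.005,0.165,0.04])

```text
clock: 17.87
tcp_pos: [0.5631, -0.0973, 0.1697]
orientation: [0.0, 0.75, 0.661, -0.0]
wrist_force: [0.1, 0.4, -0.4]
finger_gap: 0.055
grip_force: 43.1
```

```bash
python3 st.py; python3 loc.py i >/dev/null; python3 st.py
```

```text
17.8667 [ 0.5631 -0.0973  0.1697] phi -0.126 [-0.31  0.33 -0.1   1.14 -0.    1.39] 0.05498063718028256 [ 0.1  0.4 -0.4]
17.9667 [ 0.5635 -0.0994  0.1696] phi -0.132 [-0.31  0.34 -0.1   1.14 -0.    1.39] 0.054786251044650784 [ 0.5  0.4 -0.1]
```

Call:
move_arm(moves=[0,0,-0.02,0,0.04,0,0,-0.03,0,0.04,0,0,-0.03,0,0.04,0,0,-0.03,0,0.04,0,0,-0.03,0,0.04])

```text
clock: 18.38
tcp_pos: [0.5636, -0.0935, 0.1399]
orientation: [0.0, 0.749, 0.662, 0.0]
wrist_force: [0.5, -0.1, -0.8]
finger_gap: 0.0549
grip_force: 43.1
```

```bash
python3 st.py
python3 - <<'E'
from h import *
o=snap("j")
a=[cv2.resize(o[n]['pixels'][y:y+80,x:x+140],None,fx=5,fy=3.6,interpolation=cv2.INTER_CUBIC) for n,x,y in(('top',310,155),('scene',230,175))]
cv2.imwrite('pics/j.png',np.vstack(a)[:,:,::-1])
E
```

```text
18.3833 [ 0.5636 -0.0935  0.1399] phi -0.124 [-0.3   0.35 -0.15  1.07  0.    1.39] 0.05486105681213564 [ 0.5 -0.1 -0.8]
```

View pics/j.png

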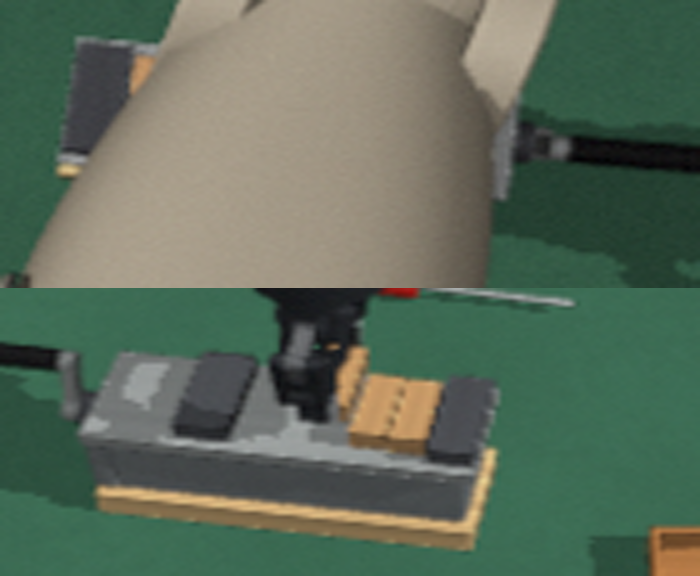

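Two blocks lie side by side against the fixed jaw (lower crop 370–440), and the third is held just left of them. I'll check the clearance.

Run:
```python
from h import *
S=load("j")["scene"]
for n,(X,Y,z) in {"b2 front-left top":(349,434,.12),"b2/b1 front seam":(390,440,.12),"b1 front right top":(427,441,.12),"b2 back left":(368,376,.12),"b1 back right":(442,380,.12)}.items():
    p=onz(S,230+(X+.5)/5-.5,175+(Y-288+.5)/3.6-.5,z)
    d=p[:2]-[.562,-.1006];c,s=np.cos(-.125),np.sin(-.125);print(n,np.round([c*d[0]+s*d[1],-s*d[0]+c*d[1]],4))
```

```text
b2 front-left top [0.0313 0.0224]
b2/b1 front seam [0.0331 0.0446]
b1 front right top [0.0307 0.0637]
b2 back left [-0.0243  0.0217]
b1 back right [-0.0273  0.0616]
```

Call:
move_arm(moves=[0,-0.001,-0.01,0,0.04,0,-0.001,-0.02,0,0.04,0,-0.001,-0.027,0,0.04,0,-0.001,-0.029,0,0.04,0,-0.001,-0.029,0,0.04,0,-0.001,-0.029,0,0.066,0,-0.001,-0.029,0,0.066,0,-0.001,-0.029,0,0.066,0,-0.001,0,0,0.066,0,-0.001,0.04,0,0.07])

```text
clock: 19.32
tcp_pos: [0.5608, -0.0946, 0.1768]
orientation: [-0.003, 0.75, 0.662, -0.002]
wrist_force: [1.1, -0.5, 0.4]
finger_gap: 0.0699
grip_force: 0.0
```

```bash
python3 st.py;python3 loc.py k|grep -v "\-0.[3-9]"; python3 st.py
```

```text
19.3167 [ 0.5608 -0.0946  0.1768] phi -0.125 [-0.31  0.33 -0.08  1.16  0.    1.39] 0.06992004181760138 [ 1.1 -0.5  0.4]
TOP
[0.7728 0.394 ] -1.068 [0.107 0.08 ] [165.8 112.5] 397
[0.4524 0.3838] 0.421 [0.056 0.02 ] [166.3 236.6] 186
SCENE
[-0.2027 -1.3197] 0.627 [0.15  0.034] [ 3.3 60.2] 107
[0.4599 0.3829] 0.345 [0.067 0.026] [460.6 205.5] 121
GUIDE?
[0.4372 0.2814] 0.436 [0.059 0.03 ] [207.3 242.1] 241
19.4167 [ 0.56704858 -0.09642687  0.1862238 ] [0.00476724 0.74986084 0.66157219 0.00287027]
19.4167 [ 0.567  -0.0964  0.1862] phi -0.125 [-0.31  0.32 -0.07  1.17  0.    1.39] 0.0702913802980596 [0.6 0.1 1. ]
```

Call:
move_arm(moves=[-0.111,0.478,0,0.546,0.08,-0.111,0.478,0,0.546,0.08,-0.111,0.478,0,0.546,0.08,-0.111,0.478,0,0.546,0.08,-0.111,0.478,0,0.546,0.08,-0.111,0.478,0,0.546,0.08,-0.111,0.478,0,0.546,0.08,-0.111,0.478,0,0.546,0.08,-0.111,0.478,0,0.546,0.08,-0.111,0.478,0,0.546,0.08,-0.111,0.478,0,0.546,0.08,-0.111,0.478,0,0.546,0.08])

```text
clock: 20.42
tcp_pos: [0.4515, 0.3858, 0.18]
orientation: [0.0, 0.543, 0.84, 0.001]
wrist_force: [-0.0, -0.7, -0.2]
finger_gap: 0.0801
grip_force: 0.0
```

Call:
move_arm(moves=[0,0,-0.04,0,0.08,0,0,-0.07,0,0.08,0,0,-0.07,0,0.08,0,0,-0.07,0,0.08,0,0,-0.07,0,0.08])

```text
clock: 20.83
tcp_pos: [0.4532, 0.3828, 0.1111]
orientation: [0.0, 0.544, 0.839, 0.001]
wrist_force: [0.7, 0.2, 0.3]
finger_gap: 0.0799
grip_force: 0.0
```

```bash
python3 st.py;python3 loc.py l|grep -v "\-0.[3-9]"; python3 st.py
```

```text
20.8333 [0.4532 0.3828 0.1111] phi 0.42 [ 0.57  0.41 -0.13  1.03 -0.    1.72] 0.07989316794323585 [0.7 0.2 0.3]
TOP
[ 0.5216 -0.1094] 1.441 [0.21  0.009] [362.3 206.4] 276
[0.4522 0.3834] 0.424 [0.057 0.021] [166.4 236.7] 193
SCENE
[-0.202  -1.3193] 0.632 [0.15  0.034] [ 3.3 60.3] 106
[0.4599 0.3829] 0.345 [0.067 0.026] [460.6 205.5] 121
GUIDE?
[0.5103 0.7506] -1.019 [0.096 0.034] [ 19.2 215.6] 336
[0.4879 0.6701] 0.728 [0.039 0.035] [ 51.3 224.1] 117
[0.4358 0.2815] 0.479 [0.06  0.029] [207.2 242.7] 256
[0.1874 0.488 ] 0.399 [0.211 0.003] [120.  346.9] 106
[0.0728 0.0651] -1.087 [0.053 0.031] [294.7 392.3] 143
20.9333 [0.45413731 0.38312071 0.11206287] [0.00087217 0.54414347 0.83898964 0.00187284]
20.9333 [0.4541 0.3831 0.1121] phi 0.42 [ 0.57  0.41 -0.13  1.02 -0.    1.72] 0.08021191743462648 [ 1.1 -0.5  1. ]
```

Call:
move_arm(moves=[-0.001,0,-0.04,0,0.08,-0.001,0,-0.08,0,0.08,-0.001,0,-0.095,0,0.08,-0.001,0,-0.101,0,0.08,-0.001,0,-0.101,0,0.08,-0.001,0,-0.101,0,0.04,-0.001,0,-0.101,0,0.04,-0.001,0,-0.101,0,0.04,-0.001,0,-0.101,0,0.04,-0.001,0,-0.101,0,0.04])

```text
clock: 21.77
tcp_pos: [0.4535, 0.3839, 0.0113]
orientation: [0.001, 0.544, 0.839, 0.002]
wrist_force: [-0.1, 0.0, 5.8]
finger_gap: 0.0548
grip_force: 43.5
```

```bash
python3 st.py
```

```text
21.7667 [0.4535 0.3839 0.0113] phi 0.421 [ 0.57  0.51 -0.25  0.8  -0.    1.72] 0.05482571194874163 [-0.1  0.   5.8]
```

Call:
move_arm(moves=[0,0,0.04,0,0.04,0,0,0.08,0,0.04,0,0,0.12,0,0.04,0.107,-0.498,0.16,-0.546,0.04,0.107,-0.498,0.16,-0.546,0.04,0.107,-0.498,0.16,-0.546,0.04,0.107,-0.498,0.16,-0.546,0.04,0.107,-0.498,0.16,-0.546,0.04,0.107,-0.498,0.16,-0.546,0.04,0.107,-0.498,0.16,-0.546,0.04,0.107,-0.498,0.16,-0.546,0.04,0.107,-0.498,0.16,-0.546,0.04])

```text
clock: 22.77
tcp_pos: [0.5305, 0.0152, 0.1595]
orientation: [0.001, 0.75, 0.662, 0.001]
wrist_force: [0.8, 0.8, -0.2]
finger_gap: 0.0548
grip_force: 42.7
```

```bash
python3 st.py
```

```text
22.7667 [0.5305 0.0152 0.1595] phi -0.125 [-0.12  0.26 -0.22  1.08  0.    1.57] 0.054837707099770705 [ 0.8  0.8 -0.2]
```

Call:
move_arm(moves=[0.03,-0.13,0.012,0,0.04,0.03,-0.13,0.012,0,0.04,0.03,-0.13,0.012,0,0.04,0.03,-0.13,0.012,0,0.04,0.03,-0.13,0.012,0,0.04,0.03,-0.13,0.0,0,0.04,0.03,-0.13,-0.02,0,0.04,0.03,-0.13,-0.02,0,0.04,0.03,-0.13,-0.02,0,0.04,0.03,-0.13,-0.02,0,0.04])

```text
clock: 23.6
tcp_pos: [0.56, -0.1119, 0.1388]
orientation: [0.0, 0.749, 0.662, 0.0]
wrist_force: [0.6, 0.6, -0.4]
finger_gap: 0.0554
grip_force: 42.7
```

```bash
python3 st.py
python3 - <<'E'
from h import *
o=snap("n")
im=o["scene"]["pixels"][175:255,230:350]
cv2.imwrite('pics/n.png',cv2.resize(im,None,fx=6,fy=6,interpolation=cv2.INTER_CUBIC)[:,:,::-1])
E
```

```text
23.6 [ 0.56   -0.1119  0.1388] phi -0.124 [-0.34  0.35 -0.15  1.07  0.    1.36] 0.055353081959745844 [ 0.6  0.6 -0.4]
```

View pics/n.png

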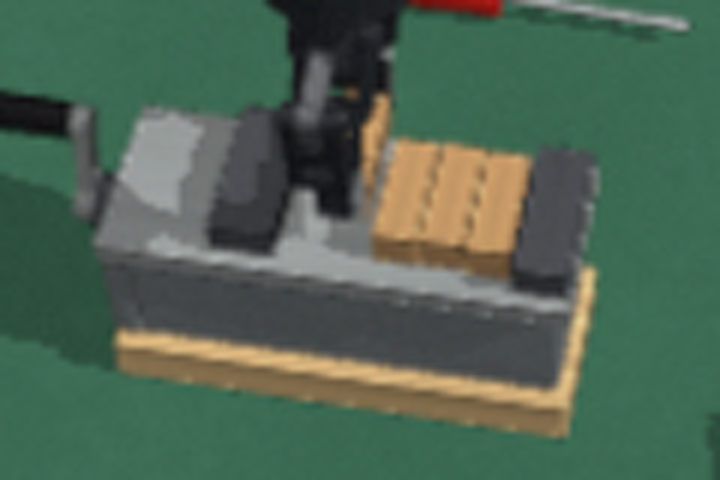

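Three blocks lie side by side flush with the jaw, and the fourth is held to their left. I'll offset 3 mm away from the pack and place it.

Call:
move_arm(moves=[0,-0.003,-0.005,0,0.04,0,-0.003,-0.015,0,0.04,0,-0.003,-0.023,0,0.04,0,-0.003,-0.0265,0,0.04,0,-0.003,-0.0265,0,0.04,0,-0.003,-0.0265,0,0.066,0,-0.003,-0.0265,0,0.066,0,-0.003,-0.0265,0,0.066,0,-0.003,0.01,0,0.066,0,-0.003,0.05,0,0.066,0,-0.003,0.08,0,0.066])

```text
clock: 24.62
tcp_pos: [0.5599, -0.1158, 0.2198]
orientation: [0.0, 0.75, 0.662, 0.0]
wrist_force: [0.6, 0.2, 0.4]
finger_gap: 0.0659
grip_force: 0.0
```

```bash
python3 st.py
```

```text
24.6167 [ 0.5599 -0.1158  0.2198] phi -0.125 [-0.34  0.31 -0.    1.26  0.    1.35] 0.06594438215905946 [0.6 0.2 0.4]
```

Call:
move_arm(moves=[-0.031,-0.174,0,0,0.05,-0.031,-0.174,0,0,0.05,-0.031,-0.174,0,0,0.05,-0.031,-0.174,0,0,0.05,-0.031,-0.174,0,0,0.05,-0.031,-0.174,-0.03,0,0.05,-0.031,-0.174,-0.05,0,0.05,-0.031,-0.174,-0.05,0,0.05,-0.031,-0.174,-0.05,0,0.05])

```text
clock: 25.37
tcp_pos: [0.528, -0.2891, 0.1667]
orientation: [-0.002, 0.75, 0.662, -0.0]
wrist_force: [0.7, -0.4, -0.2]
finger_gap: 0.0501
grip_force: 0.0
```

```bash
python3 st.py
python3 - <<'E'
from h import *
o=snap("p")
a=[cv2.resize(o[n]['pixels'][y:y+80,x:x+140],None,fx=5,fy=3.6,interpolation=cv2.INTER_CUBIC) for n,x,y in(('top',315,155),('scene',210,170))]
cv2.imwrite('pics/p.png',np.vstack(a)[:,:,::-1])
E
```

```text
25.3667 [ 0.528  -0.2891  0.1667] phi -0.125 [-0.63  0.4  -0.01  1.16  0.    1.06] 0.050059495507155834 [ 0.7 -0.4 -0.2]
```

View pics/p.png

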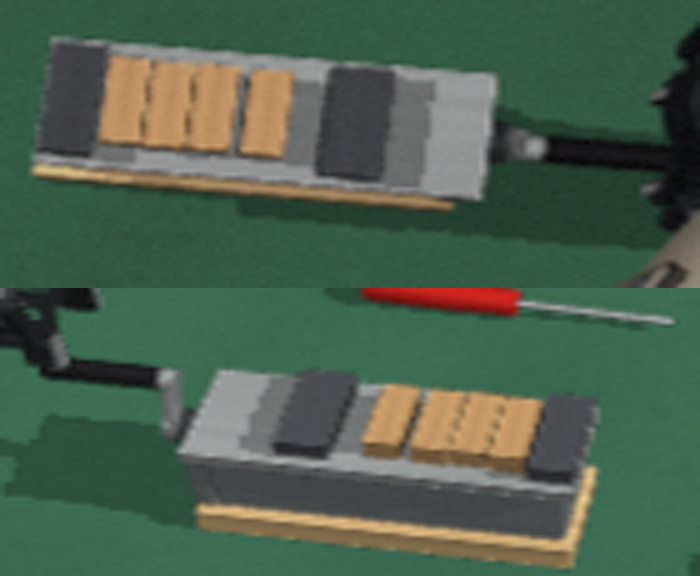

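Four blocks lie crosswise with their ends level, with a gap of about 4 mm before the last one. The hand is above the knob, so I'll grip it.

Call:
move_arm(moves=[0,0,-0.03,0,0.05,0,0,-0.05,0,0.05,0,0,-0.056,0,0.05,0,0,-0.056,0,0.05,0,0,-0.056,0,0,0,0,-0.056,0,0,0,0,-0.056,0,0,0,0,-0.056,0,0,0,0,-0.056,0,0], newtons=35)

```text
clock: 26.22
tcp_pos: [0.5292, -0.2905, 0.1134]
orientation: [0.001, 0.75, 0.661, -0.0]
wrist_force: [-3.7, -0.8, 6.0]
finger_gap: 0.0171
grip_force: 34.2
```

```bash
python3 st.py
python3 - <<'E'
import numpy as np
# circle offsets: local dx=.045(sin th - sin th0), dz=.045(cos th - cos th0)
from math import *
t0=-.206
for k in range(0,25):
    t=t0+k*pi/12; l=.045*(sin(t)-sin(t0)); print(k,round(t,3),round(l*.992,4),round(-l*.1247,4),round(.045*(cos(t)-cos(t0)),4))
E
```

```text
26.2167 [ 0.5292 -0.2905  0.1134] phi -0.125 [-0.63  0.43 -0.1   1.04 -0.    1.06] 0.017124967280787818 [-3.7 -0.8  6. ]
0 -0.206 0.0 -0.0 0.0
1 0.056 0.0116 -0.0015 0.0009
2 0.318 0.0231 -0.0029 -0.0013
3 0.579 0.0336 -0.0042 -0.0064
4 0.841 0.0424 -0.0053 -0.0141
5 1.103 0.049 -0.0062 -0.0238
6 1.365 0.0528 -0.0066 -0.0348
7 1.627 0.0537 -0.0068 -0.0466
8 1.888 0.0515 -0.0065 -0.0581
9 2.15 0.0465 -0.0058 -0.0687
10 2.412 0.0389 -0.0049 -0.0776
11 2.674 0.0293 -0.0037 -0.0842
12 2.936 0.0183 -0.0023 -0.0881
13 3.197 0.0066 -0.0008 -0.089
14 3.459 -0.0048 0.0006 -0.0868
15 3.721 -0.0153 0.0019 -0.0817
16 3.983 -0.0241 0.003 -0.074
17 4.245 -0.0307 0.0039 -0.0643
18 4.506 -0.0346 0.0043 -0.0533
19 4.768 -0.0354 0.0045 -0.0415
20 5.03 -0.0333 0.0042 -0.03
21 5.292 -0.0282 0.0035 -0.0194
22 5.554 -0.0206 0.0026 -0.0105
23 5.815 -0.011 0.0014 -0.0039
24 6.077 -0.0 0.0 -0.0
```

Call:
move_arm(moves=[0.0116,-0.0015,0.001,0,0,0.023,-0.003,-0.0013,0,0,0.0336,-0.0042,-0.0064,0,0,0.0424,-0.0053,-0.014,0,0,0.049,-0.006,-0.0238,0,0,0.0528,-0.0066,-0.0348,0,0,0.0537,-0.0068,-0.0466,0,0,0.0515,-0.0065,-0.058,0,0,0.0465,-0.0058,-0.0687,0,0,0.039,-0.005,-0.0776,0,0,0.0293,-0.0037,-0.0842,0,0,0.0183,-0.0023,-0.088,0,0])

```text
clock: 27.22
tcp_pos: [0.5492, -0.2929, 0.0259]
orientation: [0.002, 0.75, 0.662, 0.002]
wrist_force: [4.1, 2.5, 9.7]
finger_gap: 0.0167
grip_force: 35.1
```

```bash
python3 st.py
```

```text
27.2167 [ 0.5492 -0.2929  0.0259] phi -0.125 [-0.62  0.54 -0.16  0.87  0.    1.08] 0.016722854500230946 [4.1 2.5 9.7]
```

Call:
move_arm(moves=[-0.0117,0.0015,-0.001,0,0,-0.023,0.003,0.0013,0,0,-0.0336,0.0042,0.0064,0,0,-0.0424,0.0053,0.014,0,0,-0.049,0.006,0.0238,0,0,-0.0528,0.0066,0.0348,0,0,-0.0537,0.0068,0.0466,0,0,-0.0515,0.0065,0.058,0,0,-0.0465,0.0058,0.0687,0,0,-0.039,0.005,0.0776,0,0,-0.0293,0.0037,0.0842,0,0,-0.0183,0.0023,0.088,0,0])

```text
clock: 28.22
tcp_pos: [0.5268, -0.2899, 0.1137]
orientation: [-0.001, 0.75, 0.661, -0.002]
wrist_force: [-6.5, -1.5, -2.8]
finger_gap: 0.017
grip_force: 35.0
```

```bash
python3 st.py;python3 - <<'E'
from h import *
o=snap("q")
im=o["top"]["pixels"][160:230,315:455]
cv2.imwrite('pics/q.png',cv2.resize(im,None,fx=5,fy=5,interpolation=cv2.INTER_CUBIC)[:,:,::-1])
E
```

```text
28.2167 [ 0.5268 -0.2899  0.1137] phi -0.126 [-0.64  0.43 -0.1   1.05 -0.    1.06] 0.017047099744950167 [-6.5 -1.5 -2.8]
```

View pics/q.png

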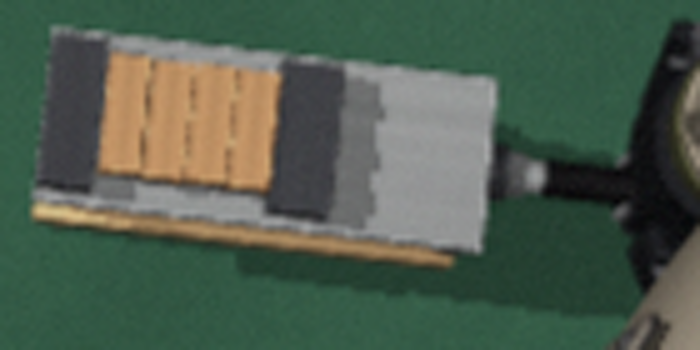

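The jaw has almost closed on the pack of four blocks, whose ends are level. From here I crank in small steps and watch the force.

Call:
move_arm(moves=[0.006,-0.0007,0.0007,0,0,0.0116,-0.0015,0.001,0,0,0.0175,-0.0022,0,0,0,0.0231,-0.0029,-0.0013,0,0,0.0231,-0.0029,-0.0013,0,0,0.0231,-0.0029,-0.0013,0,0])

```text
clock: 28.82
tcp_pos: [0.5517, -0.2932, 0.1116]
orientation: [0.0, 0.75, 0.661, -0.0]
wrist_force: [-3.2, -3.2, 1.8]
finger_gap: 0.0166
grip_force: 35.3
```

```bash
python3 st.py
```

```text
28.8167 [ 0.5517 -0.2932  0.1116] phi -0.125 [-0.62  0.47 -0.04  1.06 -0.    1.08] 0.016581981970041126 [-3.2 -3.2  1.8]
```

Call:
move_arm(moves=[0.0027,-0.0003,-0.001,0,0,0.0055,-0.0007,-0.0022,0,0,0.0055,-0.0007,-0.0022,0,0,0.0055,-0.0007,-0.0022,0,0])

```text
clock: 29.15
tcp_pos: [0.557, -0.2939, 0.1092]
orientation: [0.0, 0.75, 0.661, -0.0]
wrist_force: [-4.2, -3.6, 1.5]
finger_gap: 0.0168
grip_force: 35.3
```

Call:
move_arm(moves=[0.0025,-0.0003,-0.0014,0,0,0.005,-0.0006,-0.0029,0,0,0.005,-0.0006,-0.0029,0,0,0.005,-0.0006,-0.0029,0,0])

```text
clock: 29.48
tcp_pos: [0.5613, -0.2944, 0.1065]
orientation: [-0.0, 0.75, 0.661, -0.001]
wrist_force: [-6.6, -4.2, 3.0]
finger_gap: 0.0165
grip_force: 35.6
```

Call:
move_arm(moves=[0.0022,-0.0003,-0.0016,0,0,0.0045,-0.0006,-0.0033,0,0,0.0045,-0.0006,-0.0033,0,0,0.0045,-0.0006,-0.0033,0,0])

```text
clock: 29.82
tcp_pos: [0.5648, -0.2949, 0.1037]
orientation: [-0.001, 0.75, 0.661, -0.001]
wrist_force: [-9.5, -3.0, 7.6]
finger_gap: 0.0171
grip_force: 36.1
```

Call:
move_arm(moves=[0.002,-0.0003,-0.0019,0,0,0.004,-0.0005,-0.0038,0,0,0.004,-0.0005,-0.0038,0,0,0.004,-0.0005,-0.0038,0,0])

```text
clock: 30.15
tcp_pos: [0.5681, -0.2953, 0.1006]
orientation: [-0.001, 0.75, 0.661, -0.002]
wrist_force: [-13.9, -2.2, 12.7]
finger_gap: 0.0167
grip_force: 36.7
```

Call:
move_arm(moves=[0,0,0,0,0,0,0,0,0,0.05,0,0,0,0,0.05,0,0,0,0,0.05,0,0,0,0,0.05,0,0,0.04,0,0.05,0,0,0.08,0,0.05,0,0,0.12,0,0.05,0,0,0.12,0,0.05])

```text
clock: 30.9
tcp_pos: [0.5747, -0.2967, 0.2279]
orientation: [0.007, 0.75, 0.662, 0.002]
wrist_force: [2.2, -0.6, 0.6]
finger_gap: 0.0499
grip_force: 0.0
```

```bash
python3 st.py;python3 loc.py r
python3 - <<'E'
from h import *
o=load("r")
a=[cv2.resize(o[n]['pixels'][y:y+80,x:x+140],None,fx=5,fy=3.6,interpolation=cv2.INTER_CUBIC) for n,x,y in(('top',315,155),('scene',210,170))]
cv2.imwrite('pics/r.png',np.vstack(a)[:,:,::-1])
E
```

```text
30.9 [ 0.5747 -0.2967  0.2279] phi -0.124 [-0.6   0.45  0.22  1.32  0.    1.09] 0.04986867308068515 [ 2.2 -0.6  0.6]
TOP
[0.7727 0.3939] -1.079 [0.107 0.08 ] [165.8 112.5] 391
[ 0.5219 -0.1097] 1.441 [0.21  0.009] [362.4 206.3] 268
SCENE
[-0.6383 -0.5021] 0.055 [0.226 0.06 ] [227.9  11.4] 178
[-0.2027 -1.3197] 0.627 [0.15  0.034] [ 3.3 60.2] 107
GUIDE?
[ 0.616  -0.0897] 1.434 [0.085 0.01 ] [353.8 169.9] 113
[ 0.422  -0.2723] -0.603 [0.251 0.003] [427.6 245. ] 111
[0.4372 0.2815] 0.461 [0.059 0.029] [207.2 242.1] 239
[ 0.2293 -0.7782] -0.106 [0.051 0.033] [632.9 319.4] 244
31.0 [ 0.57274793 -0.29555473  0.22117454] [0.00276179 0.74967484 0.66179966 0.00110781]
```

View pics/r.png

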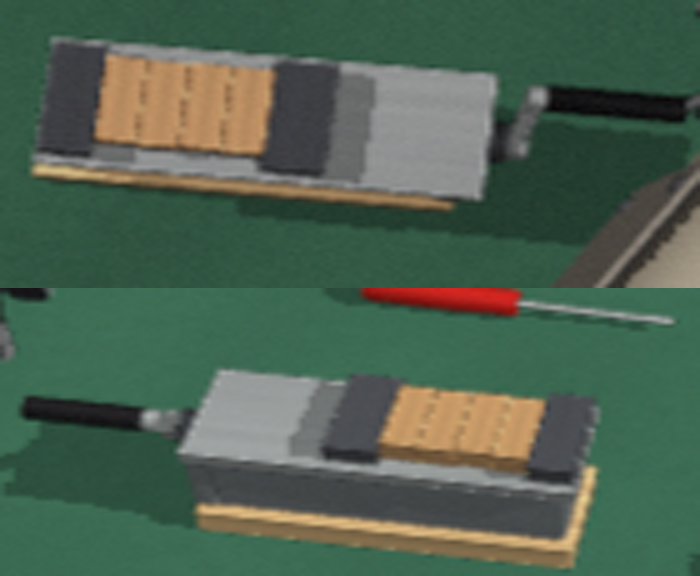

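The pack is firmly clamped, with the jaw on the last block and the ends level. Now the guide, at (0.437, 0.2815) with yaw about 0.445.

Call:
move_arm(moves=[-0.135,0.577,-0.01,0.57,0.085,-0.135,0.577,-0.01,0.57,0.085,-0.135,0.577,-0.01,0.57,0.085,-0.135,0.577,-0.01,0.57,0.085,-0.135,0.577,-0.01,0.57,0.085,-0.135,0.577,-0.01,0.57,0.085,-0.135,0.577,-0.01,0.57,0.085,-0.135,0.577,-0.01,0.57,0.085,-0.135,0.577,-0.01,0.57,0.085,-0.135,0.577,-0.01,0.57,0.085,-0.135,0.577,-0.01,0.57,0.085,-0.135,0.577,-0.01,0.57,0.085])

```text
clock: 32.0
tcp_pos: [0.4552, 0.1936, 0.2083]
orientation: [-0.001, 0.534, 0.846, -0.001]
wrist_force: [1.7, 0.1, 0.5]
finger_gap: 0.0856
grip_force: 0.0
```

```bash
python3 st.py
```

```text
32.0 [0.4552 0.1936 0.2083] phi 0.445 [ 0.24  0.17 -0.21  1.19  0.    1.36] 0.08558862453922512 [1.7 0.1 0.5]
```

Call:
move_arm(moves=[-0.018,0.088,0,0,0.085,-0.018,0.088,0,0,0.085,-0.018,0.088,-0.04,0,0.085,-0.018,0.088,-0.08,0,0.085,-0.018,0.088,-0.11,0,0.085,-0.018,0.088,-0.11,0,0.085,-0.018,0.088,-0.11,0,0.085,-0.018,0.088,-0.11,0,0.085])

```text
clock: 32.67
tcp_pos: [0.4395, 0.2798, 0.1007]
orientation: [0.0, 0.534, 0.846, 0.0]
wrist_force: [0.6, -0.2, 0.4]
finger_gap: 0.0853
grip_force: 0.0
```

```bash
python3 st.py;python3 loc.py s|grep -v "\-0.[3-9]"; python3 st.py
```

```text
32.6667 [0.4395 0.2798 0.1007] phi 0.445 [ 0.41  0.3  -0.33  0.94  0.    1.54] 0.08533381717146367 [ 0.6 -0.2  0.4]
TOP
[ 0.5218 -0.1093] 1.442 [0.21  0.009] [362.3 206.4] 278
SCENE
[-0.202  -1.3193] 0.632 [0.15  0.034] [ 3.3 60.3] 106
GUIDE?
[1.0613 0.4615] 1.243 [0.129 0.047] [143.3   7.7] 190
[ 0.6162 -0.0893] 1.443 [0.088 0.009] [353.6 169.9] 119
[0.4365 0.2782] 0.334 [0.06 0.03] [208.6 242.4] 209
32.7667 [0.44079364 0.28010712 0.10204387] [0.00098835 0.53385128 0.84557634 0.00157634]
32.7667 [0.4408 0.2801 0.102 ] phi 0.444 [ 0.41  0.29 -0.33  0.94  0.    1.54] 0.08491443201065084 [ 0.3  0.6 -0.5]
```

Call:
move_arm(moves=[-0.002,0.0015,-0.04,0,0.085,-0.002,0.0015,-0.07,0,0.085,-0.002,0.0015,-0.085,0,0.085,-0.002,0.0015,-0.09,0,0.085,-0.002,0.0015,-0.09,0,0.085,-0.002,0.0015,-0.09,0,0.04,-0.002,0.0015,-0.09,0,0.04,-0.002,0.0015,-0.09,0,0.04,-0.002,0.0015,-0.09,0,0.04,-0.002,0.0015,-0.09,0,0.04], newtons=60)

```text
clock: 33.6
tcp_pos: [0.4389, 0.2819, 0.0123]
orientation: [0.001, 0.534, 0.846, 0.002]
wrist_force: [-1.0, -0.7, 5.8]
finger_gap: 0.0582
grip_force: 64.8
```

```bash
python3 st.py
```

```text
33.6 [0.4389 0.2819 0.0123] phi 0.445 [ 0.42  0.39 -0.45  0.73 -0.    1.54] 0.05819951258107446 [-1.  -0.7  5.8]
```

Call:
move_arm(moves=[0,0,0.02,0,0.04,0,0,0.06,0,0.04,0,0,0.1,0,0.04,0,0,0.14,0.1,0.04,0.126,-0.359,0.18,1.001,0.04,0.126,-0.359,0.18,1.001,0.04,0.126,-0.359,0.18,1.001,0.04,0.126,-0.359,0.18,1.001,0.04,0.126,-0.359,0.18,1.001,0.04,0.126,-0.359,0.18,1.001,0.04,0.126,-0.359,0.18,1.001,0.04,0.126,-0.359,0.18,1.001,0.04])

```text
clock: 34.6
tcp_pos: [0.5371, -0.0028, 0.1828]
orientation: [0.001, 0.061, 0.998, 0.0]
wrist_force: [-0.3, 0.8, -2.6]
finger_gap: 0.0583
grip_force: 66.5
```

```bash
python3 st.py
```

```text
34.6 [ 0.5371 -0.0028  0.1828] phi 1.448 [-0.15  0.26 -0.16  1.14  0.   -0.03] 0.05827419135395823 [-0.3  0.8 -2.6]
```

Call:
move_arm(moves=[0.028,-0.074,0,0,0.04,0.028,-0.074,0,0,0.04,0.028,-0.074,0,0,0.04,0.028,-0.074,-0.01,0,0.04,0.028,-0.074,-0.02,0,0.04,0.028,-0.074,-0.03,0,0.04,0.028,-0.074,-0.03,0,0.04,0.028,-0.074,-0.03,0,0.04,0.028,-0.074,-0.03,0,0.04])

```text
clock: 35.35
tcp_pos: [0.5645, -0.0741, 0.1514]
orientation: [-0.0, 0.063, 0.998, 0.0]
wrist_force: [0.3, -0.3, -2.7]
finger_gap: 0.058
grip_force: 66.5
```

```bash
python3 st.py
```

```text
35.35 [ 0.5645 -0.0741  0.1514] phi 1.444 [-0.27  0.34 -0.13  1.1   0.   -0.14] 0.05803026644426869 [ 0.3 -0.3 -2.7]
```

Call:
move_arm(moves=[0.0005,-0.0025,-0.005,0,0.04,0.0005,-0.0025,-0.012,0,0.04,0.0005,-0.0025,-0.017,0,0.04,0.0005,-0.0025,-0.019,0,0.04,0.0005,-0.0025,-0.019,0,0.04,0.0005,-0.0025,-0.019,0,0.04])

```text
clock: 35.85
tcp_pos: [0.5651, -0.0777, 0.1325]
orientation: [-0.0, 0.064, 0.998, 0.0]
wrist_force: [-2.0, 0.2, 0.0]
finger_gap: 0.058
grip_force: 66.9
```

```bash
python3 st.py
```

```text
35.85 [ 0.5651 -0.0777  0.1325] phi 1.442 [-0.28  0.36 -0.16  1.05  0.   -0.15] 0.05803651487054433 [-2.   0.2  0. ]
```

Force z has gone to about 0, so the guide rests on the pack. I'll release it, retreat straight up, then move aside.

Call:
move_arm(moves=[0,0,0,0,0.068,0,0,0,0,0.072,0,0,0,0,0.072,0,0,0.01,0,0.072,0,0,0.04,0,0.072,0,0,0.08,0,0.072,0,0,0.11,0,0.072,-0.08,0.15,0.11,0,0.072,-0.08,0.25,0.11,0,0.072,-0.08,0.25,0.11,0,0.072,-0.08,0.25,0.11,0,0.072,-0.08,0.25,0.11,0,0.072])

```text
clock: 36.85
tcp_pos: [0.4998, 0.1208, 0.2437]
orientation: [0.001, 0.065, 0.998, 0.0]
wrist_force: [0.7, 0.7, -1.0]
finger_gap: 0.072
grip_force: 0.0
```

```bash
python3 st.py
python3 - <<'E'
from h import *
o=snap("z")
a=[cv2.resize(o[n]['pixels'][y:y+85,x:x+140],None,fx=5,fy=3.5,interpolation=cv2.INTER_CUBIC) for n,x,y in(('top',315,150),('scene',210,170))]
cv2.imwrite('pics/z.png',np.vstack(a)[:,:,::-1])
T=o["top"]
print(proj(T,[[.5651,-.0758,.14]]),proj(o["scene"],[[.5651,-.0758,.14]]))
E
```

```text
36.85 [0.4998 0.1208 0.2437] phi 1.441 [ 0.08  0.19 -0.1   1.27  0.    0.21] 0.07203423305156188 [ 0.7  0.7 -1. ]
[[351.99262983 182.4158334 ]] [[302.47128619 201.34867619]]
```

View pics/z.png

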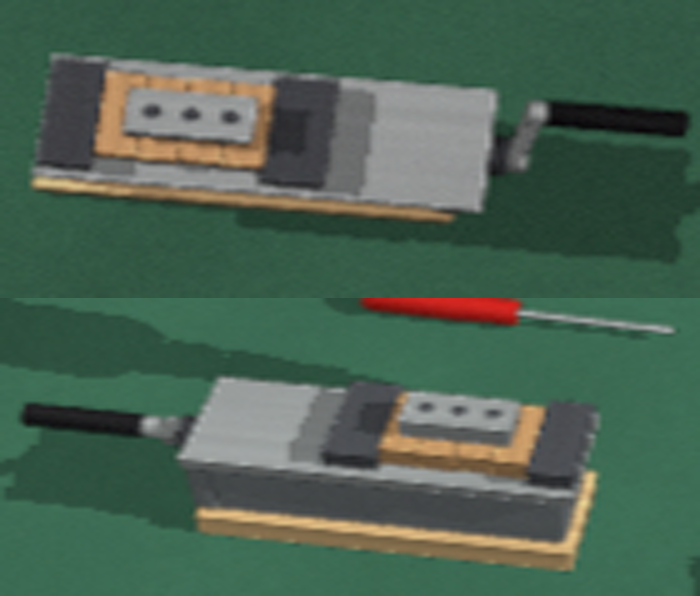

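The guide lies flat and lengthwise on the clamped pack, centred to about 2 mm: its centre is at pixel (353,182.6) and (352,182.4) was expected. I'm handing in.

```bash
python3 -c "
from workcell import env
print(env.hand_in())"
```

```text
the job is handed in; nothing more can be done
None
```

The job is handed in: the brass pull is in the tray, all four oak blocks are clamped firmly with their ends level, and the steel drill guide lies lengthwise on top, centred to about 2 mm. I never moved the bowl.

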